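# Angle the tube rack past the guard post into its bay

### The job

Push the pink tube rack along the bench into its parking bay, the low metal fence with the blue floor mark. The guard post blocks a straight way in, so work the rack in at an angle, right-hand end in behind the post first, and then swing the other end in, until the rack sits fully home with its long side flush against the back rail. Only push it with the fingers: do not lift or tip the rack, and leave the other things on the bench where they are.

Things in the scene. Friction and masses are not known exactly. Their poses are not given: they have to be found in the camera images.
- tube_rack: Bright pink tube rack, loose, 291 long x 88 wide x 58 mm high (its solid walls 288 x 84 mm), about 0.25 kg, with four clear tubes fixed in it within 75 mm of its centre, tops 80 mm above the bench. Origin: centre of its underside. Its x axis runs along its length; at the start +x points roughly to the robot's left.
- rack_left_end (a point): Middle of the rack's +x end face (the left-hand end), at the bottom, 144 mm from the rack's origin.
- rack_right_end (a point): Middle of the rack's -x end face (the right-hand end), at the bottom, 144 mm from the rack's origin.
- rack_bay: Parking bay: fixed aluminium fence, open towards the robot, 40 mm high, walls 10 mm thick, blue floor mark (no step). Origin: on the bench, middle of the bay; x points into the bay (away from the robot), y left. Inner faces: back rail at x = +48 mm, end cheeks at y = +163 and -163 mm; the cheeks reach forward to x = -20 mm.
- bay_home (a point): Point on the bench where the rack's origin lies when the rack is home against the back rail and midway between the cheeks (6 mm behind the bay's origin, same axes).
- guard_post: Fixed round steel post with yellow cap, 70 mm high, 24 mm in diameter at its foot, 20 mm above. Origin: centre of its foot. It stands before the right-hand part of the bay, 130 mm in front of the back rail's inner face (x = -82 mm in the bay's frame), 48 to 83 mm left of the right-hand cheek's inner face. The rack passes behind it, with some 34 mm to spare when home.
- vortex_mixer: Bystander: white dome-shaped vortex mixer with blue cup, 100 mm wide, 67 mm high, loose. Origin: centre of its underside.
- timer: Bystander: white bench timer with three keys, 68 x 64 x 19 mm, loose. Origin: centre of its underside.
- buffer_bottle: Bystander: white bottle with blue cap, diameter 48 mm, 104 mm high, loose, behind the bay. Origin: centre of its underside.
- ethanol_bottle: Bystander: white bottle with red cap, diameter 52 mm, 124 mm high, loose, behind the bay. Origin: centre of its underside.

How it is judged (in metres and radians):
At the end, for the whole second after the job is handed in: The rack stands flat and still on the bench in the bay between the two end cheeks, its back long side within about 6 mm of the back rail at both ends (x of each of rack_left_end, rack_right_end in the frame of rack_bay above 0 m and y of tube_rack in the frame of rack_bay between -0.022 and 0.022 m and height (world z) of tube_rack below 0.004 m and angle between tube_rack's own z axis and vertical below 0.03 rad and linear speed of tube_rack below 0.01 m/s); the robot touches nothing.
It fails at once if the rack is lifted (height (world z) of tube_rack above 0.008 m).
It fails at once if the rack is tipped (angle between tube_rack's own z axis and vertical above 0.12 rad).
It fails at once if another thing on the bench is moved (distance of any of vortex_mixer, timer, buffer_bottle, ethanol_bottle from where it was at the start of the episode above 0.015 m).
It also fails if it takes over 72 s, if anything falls off the work surface, if the arm or the gripper's body presses on something with over 40 N, if the wrist force passes 120 N, or if a joint passes its speed limit or range.

### The arm

A 6-joint arm with a two-finger parallel gripper is mounted at the origin on the work surface; the furniture and walls round the work are solid. World frame = base frame: x ahead of the robot, y to its left, z up, the work surface at z = 0. Lengths are in mm, angles in rad, forces in N, time in s.
With the tool pointing down it reaches from about 350 to 775 mm from the base axis. Payload 7.3 kg.
Tool frame: the origin (TCP) lies between the finger pads; the fingertips stand 22 mm ahead of it and the grasp point (between the pads) lies 3 mm ahead of it; z points along the fingers, x is the direction in which the jaws open and shut, and the axes are right-handed (so a half turn about z gives the same grasp; the last joint's range is limited). The gripper opens to 92 mm and grips with 3 to 60 N. Pads are 19 mm wide; open, the fingers measure 130 mm over their backs; the gripper's body (75 mm by 190 mm) begins 47 mm behind the grasp point.
Start: joints at [1.131, 0.342, 1.524, -0, 1.275, -0.146], TCP at [152.02, 502.526, 248.741] pointing down, gripper open.
Joint ranges: [-2.53, 2.53], [-0.77, 2.02], [0.04, 2.7], [-1, 4.14], [0.28, 2.66], [-3.11, 3.11]. Speed limits (rad/s): [2.57, 2.57, 3.14, 3.14, 3.14, 3.14].

### API

Orientations are given as [roll, pitch, yaw] about the fixed x, y, z axes, in that order (R = Rz(yaw) Ry(pitch) Rx(roll)).
In Python, from plant import * gives the robot as it stands. The module is installed in compiled form; this text tells all that it offers.
- The arm moves only by the shell command python3 -m handwheel 'ROWS' [OPENING]. ROWS is a JSON object of lists of equal length, an entry for each row: "translation": the shift along the world's x, y, z in units of 15 cm (1.0 is 15 cm), a list of three; "twist": the turn about the world's z in units of 90 degrees (1.0 is 90 degrees). In form: {"translation": [[tx, ty, tz], ...], "twist": [twist, ...]}. A call has exactly 8 rows; each row shifts and turns the pose as measured when the row begins; what a row does not reach is not made up. A row lasts 1/8 s, in which the tool goes at most 62.5 mm and 10.7 degrees, less where a joint would pass 70% of its speed; a pose out of reach is approached as far as the arm can. A call with a number of a shift or a turn outside -1 to 1 is refused whole. A call with a gripper value outside its range is refused whole. OPENING is the closure in counts, from 0 (fully open) to 255 (shut), set as the call begins (- or left out, the last holds). The fingers move at their own pace and stop on an object; the grip force is fixed at half the most. Time passes only in rows, so rows that do not move let the fingers close, or fill a call up. It gives the time, the measured TCP pose, the force and the opening at its end, in the units of the state.
- get_obs(): the state, without advancing time (a new reading comes with each control period).
- capture(name): name is "side" or "top"; returns a dict with "img" (384x512x3 uint8, red, green, blue), "vertical_fov" (degrees; the focal length in pixels is half the picture's height over the tangent of half this angle, whatever the lens; pixels are square), "cx", "cy" (the principal point, pixels), "world_from_camera" (4x4, takes a point from camera to world coordinates). Camera axes: x right, y up, looking along -z (the intrinsics and any distortion apply to the point x, -y, -z); pixel columns grow to the right and rows downward; lengths in mm; the calibration is good to about 2 mm. A picture is of the moment at which its call begins. There is no depth.
- close_job(): hands the job in, once; it reports no verdict.
Trained networks look in the newest picture that a camera, given by its name, has taken for a name from the list of things; names that differ only in an ending like _2 or _b are one class to them, and where a whole thing is asked for, a point or a joint stands for the part that bears it (a point fixed in the world has none). Each returns a list of dicts, best first, with "score" (0 to 1); they miss things now and then, are a little off and sometimes report something else, mostly with a low value. They report only what shows in the picture. A call takes as long as a camera call.
- search_frame(camera, label): "position" ([x, y, z] in mm, in the coordinates of the camera as it stood for that picture, good to about 4 mm: the middle of the surface that is visible of it).
- spot_point(camera, label): "position" ([x, y, z] in mm, in the coordinates of the camera as it stood for that picture, good to about 4 mm: a listed point, or the origin of a listed thing).
The state is a dict: "time": time; "joint_positions": joint angles; "dq": joint speeds; "tau": joint torques, N m; "tool_pos": TCP position; "tcp_rot": TCP orientation; "contact_force": force on the tool from outside, world axes, zero at the start; "moment": the same for the moment, N m; "grip_width": finger opening in mm.
Only numpy, scipy, OpenCV 4.12 (cv2) and the standard library are available. Lean on these libraries where they do the work, as an engineer would, in place of code of your own. Each camera call takes 0.05 s, during which the arm holds its last target.

## Working session

There is one attempt and no reset: what is moved stays moved. The work goes in short steps, Python scripts to look and compute and a shell command to move; the robot and the scene stay as the last step left them, time stands still between calls to the robot, and variables do not carry over. Pictures are saved under pics/ and viewed, and the job is handed in when it is done.

```bash
mkdir -p pics; cat > h.py <<'E'
from plant import *
import numpy as np, cv2
def snap(cam,fn):
    c=capture(cam); cv2.imwrite('pics/'+fn,cv2.cvtColor(c['img'],cv2.COLOR_RGB2BGR)); return c
def w(c,p):
    return (np.array(c['world_from_camera'])@np.r_[p,1])[:3]
def find(c,cam,labels,f=spot_point):
    for l in labels:
        r=f(cam,l)
        print(cam,l,[(np.round(w(c,d['position'])).tolist(),round(d['score'],2)) for d in r[:2]])
E
python3 - <<'E'
from h import *
L=['tube_rack','rack_left_end','rack_right_end','rack_bay','bay_home','guard_post','vortex_mixer','timer','buffer_bottle','ethanol_bottle']
for cam in ['top','side']:
    c=snap(cam,cam+'0.png'); print({k:c[k] for k in c if k!='img'})
    find(c,cam,L)
o=get_obs();print(o)
E
```

```text
{'vertical_fov': 54.88950264064004, 'cx': 260.8109254420576, 'cy': 196.4251589615725, 'world_from_camera': array([[-1.25666607e-02,  9.80563135e-01, -1.95800961e-01,
         3.86127132e+02],
       [-9.99818252e-01, -9.51451556e-03,  1.65208253e-02,
        -1.16585484e+02],
       [ 1.43367609e-02,  1.95972987e-01,  9.80504485e-01,
         8.76726990e+02],
       [ 0.00000000e+00,  0.00000000e+00,  0.00000000e+00,
         1.00000000e+00]])}
top tube_rack [([491.0, -36.0, -2.0], 0.65)]
top rack_left_end [([480.0, 114.0, -2.0], 0.92)]
top rack_right_end [([506.0, -178.0, 0.0], 0.69)]
top rack_bay [([598.0, -150.0, -1.0], 0.56)]
top bay_home [([604.0, -148.0, -2.0], 0.58)]
top guard_post [([482.0, 116.0, -3.0], 0.73), ([519.0, -249.0, -1.0], 0.62)]
top vortex_mixer [([401.0, -355.0, -6.0], 0.95)]
top timer [([530.0, -412.0, -2.0], 0.6)]
top buffer_bottle [([742.0, -212.0, -4.0], 0.56)]
top ethanol_bottle [([734.0, -293.0, -1.0], 0.82)]
{'vertical_fov': 50.53304110333519, 'cx': 249.49625088122167, 'cy': 185.74955328883613, 'world_from_camera': array([[ 6.42717127e-01,  5.76926315e-01
[... 808 characters left out ...]
0], 0.62)]
{'time': 1.1, 'joint_positions': array([ 1.13099103e+00,  3.41999162e-01,  1.52412552e+00,  3.28250455e-05,
        1.27544441e+00, -1.45980753e-01]), 'dq': array([ 3.49243071e-04,  8.15286718e-04,  1.91903337e-03,  4.76383426e-05,
        1.21181327e-03, -5.65295198e-04]), 'tau': array([-5.09243728e-04, -4.31127119e+01, -2.44484997e+01,  7.17953802e-02,
        4.82615666e-02,  1.31378027e-05]), 'tool_pos': array([152.00524684, 502.50667772, 248.73201808]), 'tcp_rot': array([-3.14156501e+00, -2.78802022e-05,  1.27696223e+00]), 'contact_force': array([-0.54538123,  0.45717701, -0.30729358]), 'moment': array([-0.01418091, -0.01315932, -0.03526217]), 'grip_width': 91.54506351041908}
```

View pics/top0.png

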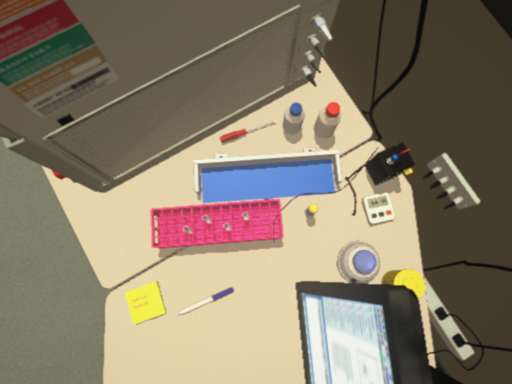

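View pics/side0.png

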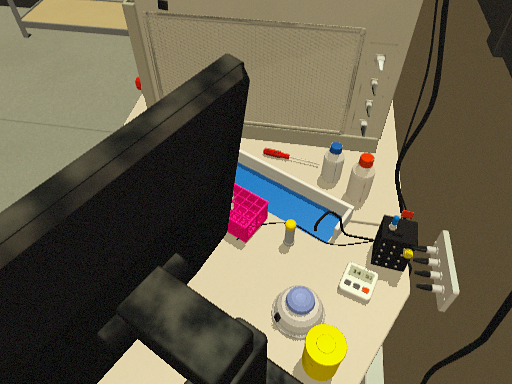

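The top view shows the pink rack at px (152–282, 200–247). The blue bay is at px (195–340, 155–200), and the post's yellow cap is at (312, 209). A tall monitor stands at the lower right, from (302, 283). Next I'll work out the bay and rack angles from the pixels.

```bash
cat >> h.py <<'E'
def px2w(c,uv,z):
    f=c['img'].shape[0]/2/np.tan(np.radians(c['vertical_fov']/2)); T=np.array(c['world_from_camera'])
    uv=np.atleast_2d(uv).astype(float)
    d=np.c_[(uv[:,0]-c['cx'])/f,-(uv[:,1]-c['cy'])/f,-np.ones(len(uv))]@T[:3,:3].T
    t=(z-T[2,3])/d[:,2]; return T[:3,3]+d*t[:,None]
def mask(c,kind):
    h=cv2.cvtColor(c['img'],cv2.COLOR_RGB2HSV)
    lo,hi={'blue':((105,120,80),(125,255,255)),'pink':((155,120,80),(176,255,255)),'yellow':((22,150,120),(34,255,255))}[kind]
    m=cv2.inRange(h,lo,hi); m=cv2.morphologyEx(m,cv2.MORPH_CLOSE,np.ones((5,5)))
    return m
def biggest(m):
    n,l,s,ce=cv2.connectedComponentsWithStats(m); i=1+np.argmax(s[1:,4]); return (l==i)
def hull(c,kind,z):
    m=biggest(mask(c,kind)).astype(np.uint8)
    k,_=cv2.findContours(m,cv2.RETR_EXTERNAL,cv2.CHAIN_APPROX_NONE)
    P=px2w(c,max(k,key=len)[:,0,:],z)[:,:2].astype(np.float32)
    return P
def rect(P):
    (cx,cy),(a,b),ang=cv2.minAreaRect(P)
    if a>b: L,W,th=a,b,ang
    else: L,W,th=b,a,ang+90
    return np.round([cx,cy,L,W,(th)%180],1)
E
python3 - <<'E'
from h import *
c=snap('top','top1.png')
print('bay blue',rect(hull(c,'blue',0)))
for z in (0,58):print('rack z',z,rect(hull(c,'pink',z)))
m=mask(c,'yellow')
n,l,s,ce=cv2.connectedComponentsWithStats(m)
for i in range(1,n):
  if s[i,4]>10: print(s[i],px2w(c,ce[i],70)[0].round(1))
E
```

```text
bay blue [ 597.7 -148.2  316.5   76.1   93.6]
rack z 0 [497.8 -25.  308.4  94.6  94.1]
rack z 58 [490.4 -31.1 288.   88.3  94.1]
[404 168   9   7  45] [ 602.4 -465.8   70. ]
[309 204   9   8  51] [ 521. -246.   70.]
[383 269  42  30 658] [ 361.1 -440.    70. ]
[ 126  282   39   42 1091] [323.3 115.4  70. ]
```

```bash
python3 -m handwheel '{"translation": [[0.22,-0.21,0],[0.22,-0.21,0],[0.22,-0.21,0],[0.22,-0.21,0],[0.22,-0.21,0],[0.22,-0.21,0],[0.22,-0.21,0],[0.22,-0.21,0]], "twist": [0.05,0.05,0.05,0.05,0.05,0.05,0.05,0.05]}' 0
```

```text
time: 2.15
tool_pos: [421.3, 244.4, 249.4]
tcp_rot: [3.139, -0.002, 1.932]
contact_force: [0.2, 0.4, -0.3]
grip_width: 91.8
```

```bash
python3 -m handwheel '{"translation": [[-0.02,-0.28,-0.08],[-0.02,-0.28,-0.08],[-0.02,-0.28,-0.08],[-0.02,-0.28,-0.08],[-0.02,-0.28,-0.08],[-0.02,-0.28,-0.08],[-0.02,-0.28,-0.08],[-0.02,-0.28,-0.08]], "twist": [0,0,0,0,0,0,-0.01,-0.01]}'; python3 - <<'E'
from h import *
c=snap('top','top2.png');print(rect(hull(c,'pink',58)))
snap('side','side2.png')
E
```

```text
time: 3.15
tool_pos: [399.7, -102.5, 152.4]
tcp_rot: [3.131, 0.001, 1.901]
contact_force: [0.7, 0.1, -0.3]
grip_width: 92.0
[490.6 -31.1 288.   87.4  94.2]
```

View pics/top2.png

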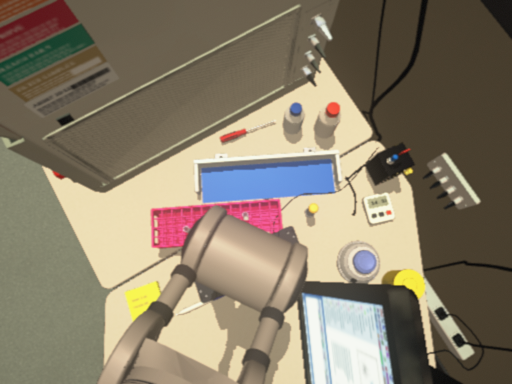

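The arm is hovering in front of the rack, with its wrist at px (245, 260). The rack hasn't moved. Next I descend.

```bash
python3 -m handwheel '{"translation": [[0,0.01,-0.09],[0,0.01,-0.09],[0,0.01,-0.09],[0,0.01,-0.09],[0,0.01,-0.09],[0,0.01,-0.09],[0,0.01,-0.09],[0,0.01,-0.08]], "twist": [0,0,0,0,0,0,0,0]}'
```

```text
time: 4.25
tool_pos: [401.9, -88.8, 44.9]
tcp_rot: [3.128, 0.003, 1.897]
contact_force: [-0.4, 0.4, -0.3]
grip_width: 91.2
```

```bash
python3 -m handwheel '{"translation": [[0.06,0,0],[0.06,0,0],[0.06,0,0],[0.05,0,0],[0.05,0,0],[0.05,0,0],[0.05,0,0],[0.04,0,0]], "twist": [0,0,0,0,0,0,0,0]}'; python3 - <<'E'
from h import *
c=snap('top','top3.png');print(rect(hull(c,'pink',58)))
find(c,'top',['tube_rack','rack_left_end','rack_right_end'])
E
```

```text
time: 5.25
tool_pos: [469.8, -88.4, 45.6]
tcp_rot: [3.127, 0.004, 1.897]
contact_force: [0.4, 0.2, 0.4]
grip_width: 91.7
[496.4  70.3  92.4  63.  105.1]
top tube_rack []
top rack_left_end [([475.0, 115.0, -2.0], 0.64), ([550.0, -167.0, 0.0], 0.45)]
top rack_right_end [([549.0, -168.0, 1.0], 0.63)]
```

View pics/top3.png

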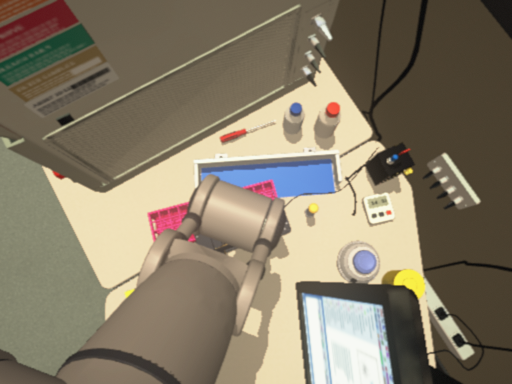

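The rack has swung to about 105° yaw, with its ends at (475, 115) and (549, -168). I'll push a little further, then back off and look.

```bash
python3 -m handwheel '{"translation": [[0.03,0,0],[0.03,0,0],[0.02,0,0],[0.02,0,0],[0,0,0],[-0.1,0,0],[-0.15,0,0],[-0.15,0,0]], "twist": [0,0,0,0,0,0,0,0]}';python3 -m handwheel '{"translation": [[-0.1,0.2,0.1],[0,0.3,0.1],[0,0.3,0.1],[0,0.3,0.1],[0,0.3,0.1],[0,0.3,0],[0,0.2,0],[0,0,0]], "twist": [-0.1,-0.1,-0.1,-0.1,-0.1,-0.1,-0.1,-0.1]}' 150; python3 - <<'E'
from h import *
c=snap('top','top4.png');print(rect(hull(c,'pink',58)))
find(c,'top',['tube_rack','rack_left_end','rack_right_end'])
E
```

```text
time: 6.45
tool_pos: [425.4, -88.6, 45.7]
tcp_rot: [3.125, 0.005, 1.898]
contact_force: [0.8, -0.7, -0.4]
grip_width: 91.8
time: 7.45
tool_pos: [409.9, 201.5, 123.5]
tcp_rot: [3.121, -0.002, 0.612]
contact_force: [-0.5, 0.3, -0.5]
grip_width: 37.9
[516.7 -27.3 289.4  90.  108.8]
top tube_rack [([518.0, -30.0, -0.0], 0.64)]
top rack_left_end [([472.0, 112.0, -1.0], 0.82)]
top rack_right_end [([566.0, -168.0, -1.0], 0.6)]
```

View pics/top4.png

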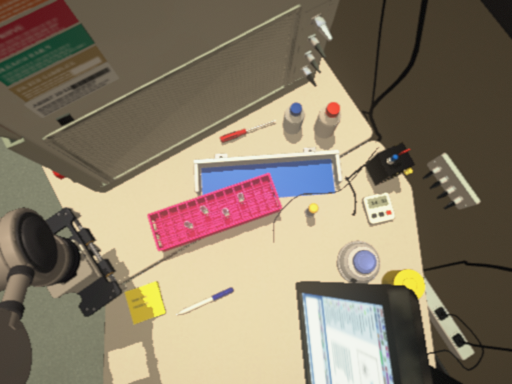

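```bash
python3 -m handwheel '{"translation": [[0.08,-0.1,-0.02],[0.08,-0.1,-0.02],[0.08,-0.1,-0.08],[0.06,-0.07,-0.1],[0.02,-0.03,-0.1],[0,0,-0.1],[0,0,-0.1],[0,0,0]], "twist": [-0.05,-0.05,-0.05,-0.03,0,0,0,0]}'; python3 - <<'E'
from h import *
c=snap('top','top5.png');print(rect(hull(c,'pink',58)));print(get_obs()['tool_pos'],get_obs()['tcp_rot'])
E
```

```text
time: 8.65
tool_pos: [459.4, 133.2, 41.4]
tcp_rot: [3.121, 0.001, 0.337]
contact_force: [-0.0, 0.8, -0.1]
grip_width: 37.6
[516.8 -27.1 289.5  89.8 108.8]
[459.8864341  133.26413575  41.97014855] [ 3.12074081e+00 -6.50698358e-04  3.37331128e-01]
```

View pics/top5.png

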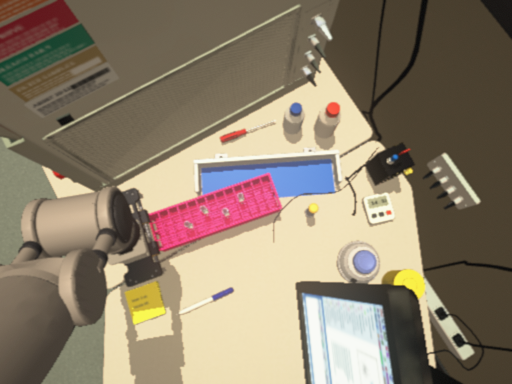

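```bash
python3 -m handwheel '{"translation": [[0.02,-0.05,0.01],[0.02,-0.05,0.01],[0.02,-0.05,0],[0.02,-0.06,0],[0.02,-0.06,0],[0.02,-0.06,0],[0.02,-0.06,0],[0.02,-0.05,0]], "twist": [0,0,0,0,0,0,0,0]}'; python3 - <<'E'
from h import *
c=snap('top','top6.png');print(rect(hull(c,'pink',58)))
find(c,'top',['tube_rack','rack_left_end','rack_right_end'])
E
```

```text
time: 9.7
tool_pos: [486.0, 62.8, 46.7]
tcp_rot: [3.121, -0.003, 0.338]
contact_force: [-1.3, 1.0, 0.0]
grip_width: 37.6
[541.2 -90.4 278.1  90.7 109.5]
top tube_rack [([541.0, -89.0, -1.0], 0.96), ([492.0, 53.0, -1.0], 0.73)]
top rack_left_end [([492.0, 54.0, -4.0], 0.68)]
top rack_right_end [([593.0, -220.0, 0.0], 0.7)]
```

View pics/top6.png

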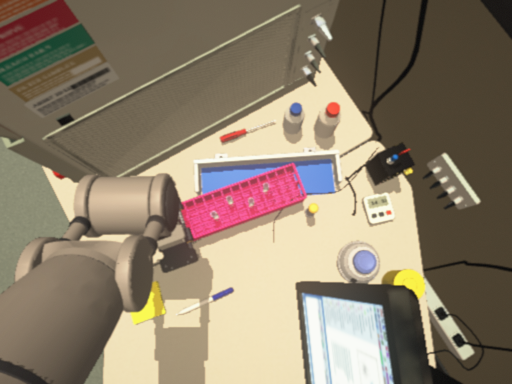

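```bash
python3 -m handwheel '{"translation": [[0.015,-0.045,0],[0.015,-0.045,0],[0.015,-0.045,0],[0.015,-0.045,0],[0.015,-0.045,0],[0.015,-0.045,0],[0.015,-0.045,0],[0.015,-0.03,0]], "twist": [0,0,0,0,0,0,0,0]}'; python3 - <<'E'
from h import *
c=snap('top','top7.png');print(rect(hull(c,'pink',58)))
find(c,'top',['tube_rack','rack_left_end','rack_right_end'])
E
```

```text
time: 10.9
tool_pos: [504.6, 8.8, 46.7]
tcp_rot: [3.121, -0.002, 0.339]
contact_force: [-0.4, 2.1, 0.2]
grip_width: 38.3
[ 560.6 -146.1  273.7   90.5  109.4]
top tube_rack [([557.0, -140.0, -1.0], 0.66)]
top rack_left_end [([512.0, 1.0, -1.0], 0.57), ([741.0, -213.0, -5.0], 0.48)]
top rack_right_end [([611.0, -278.0, -1.0], 0.93)]
```

View pics/top7.png

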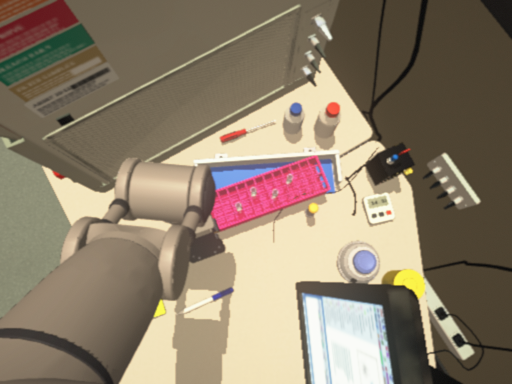

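```bash
python3 -m handwheel '{"translation": [[0.005,-0.03,0],[0.005,-0.03,0],[0.005,-0.03,0],[0,0,0],[-0.03,0.1,0],[-0.05,0.15,0],[-0.05,0.15,0],[-0.05,0.15,0]], "twist": [0,0,0,0,0,0,0,0]}';  python3 -m handwheel '{"translation": [[-0.1,0.15,0.1],[-0.15,0.15,0.1],[-0.15,0.1,0.1],[-0.15,0,0],[-0.1,0,0],[0,0,0],[0,0,0],[0,0,0]], "twist": [0.11,0.11,0.11,0.11,0.11,0.11,0.1,0.1]}' 0; python3 - <<'E'
from h import *
c=snap('top','top8.png');print(rect(hull(c,'pink',58)))
find(c,'top',['tube_rack','rack_left_end','rack_right_end'])
E
```

```text
time: 12.1
tool_pos: [478.6, 80.7, 46.7]
tcp_rot: [3.121, -0.003, 0.337]
contact_force: [-0.2, -0.6, 0.3]
grip_width: 37.7
time: 13.1
tool_pos: [372.2, 149.8, 93.4]
tcp_rot: [3.12, -0.003, 1.74]
contact_force: [0.9, 0.1, -0.7]
grip_width: 91.6
[ 560.8 -151.6  290.4   90.8  109.4]
top tube_rack [([563.0, -155.0, 1.0], 0.77)]
top rack_left_end [([514.0, -13.0, -2.0], 0.79)]
top rack_right_end [([613.0, -288.0, 1.0], 0.66)]
```

View pics/top8.png

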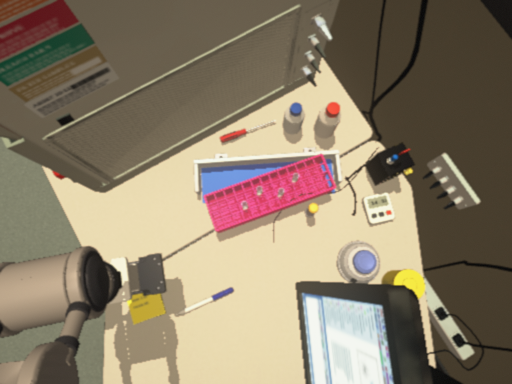

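```bash
python3 -m handwheel '{"translation": [[0.07,-0.25,0],[0.07,-0.25,0],[0.07,-0.25,0],[0.07,-0.25,0],[0.07,-0.25,-0.02],[0.07,-0.25,-0.1],[0.05,-0.12,-0.12],[0,0,-0.08]], "twist": [-0.02,-0.02,-0.02,-0.01,0,0,0,0]}'; python3 - <<'E'
from h import *
c=snap('top','top9.png');print(rect(hull(c,'pink',58)));print(get_obs()['tool_pos'],get_obs()['tcp_rot'])
E
```

```text
time: 14.3
tool_pos: [445.6, -99.8, 45.2]
tcp_rot: [3.115, -0.002, 1.594]
contact_force: [-0.5, 0.8, -0.1]
grip_width: 92.3
[ 560.9 -151.5  290.4   90.8  109.3]
[444.44771351 -98.79072743  44.01530981] [ 3.11715633 -0.00321549  1.5952957 ]
```

View pics/top9.png

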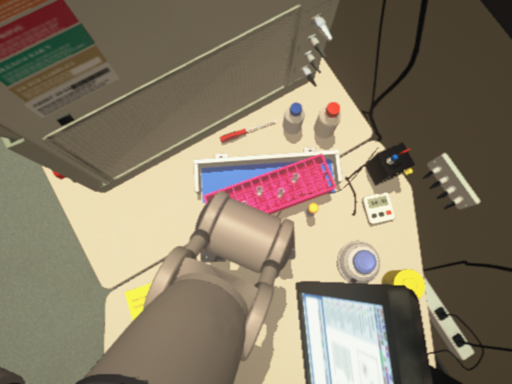

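```bash
python3 -m handwheel '{"translation": [[0.05,0,0],[0.05,0,0],[0.05,0,0],[0.05,0,0],[0.05,0,0],[0.05,0,0],[0.05,0,0],[0.05,0,0]], "twist": [0.01,0.01,0,0,0,0,0,0]}'; python3 - <<'E'
from h import *
c=snap('top','top10.png')
find(c,'top',['tube_rack','rack_left_end','rack_right_end'])
E
```

```text
time: 15.35
tool_pos: [507.5, -95.4, 45.1]
tcp_rot: [3.119, -0.004, 1.631]
contact_force: [-0.3, 0.2, 1.1]
grip_width: 91.8
top tube_rack []
top rack_left_end []
top rack_right_end [([612.0, -300.0, -2.0], 0.7)]
```

View pics/top10.png

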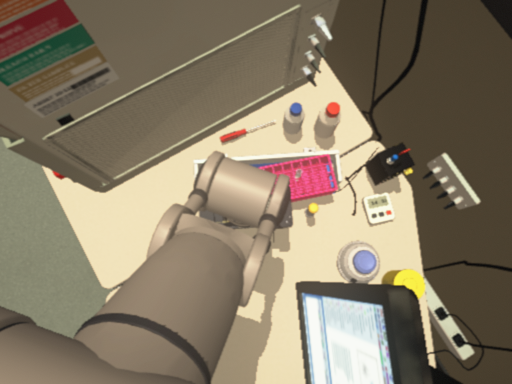

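```bash
python3 -m handwheel '{"translation": [[0.04,0,0],[0.04,0,0],[0.04,0,0],[0.03,0,0],[0.03,0,0],[0.03,0,0],[0.02,0,0],[0.02,0,0]], "twist": [0,0,0,0,0,0,0,0]}'; python3 - <<'E'
from h import *
c=snap('top','top11.png')
find(c,'top',['tube_rack','rack_left_end','rack_right_end'])
E
```

```text
time: 16.55
tool_pos: [545.9, -95.3, 45.0]
tcp_rot: [3.121, -0.005, 1.631]
contact_force: [-2.1, -0.5, 2.0]
grip_width: 91.3
top tube_rack []
top rack_left_end []
top rack_right_end [([612.0, -308.0, -3.0], 0.96)]
```

View pics/top11.png

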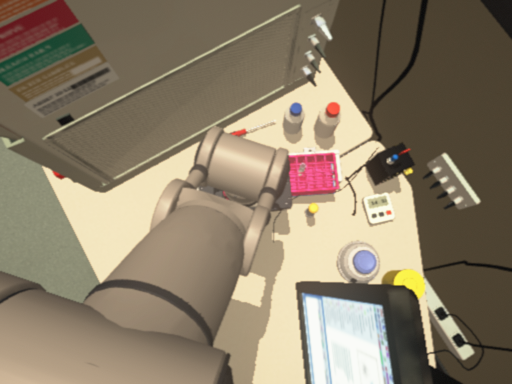

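```bash
python3 -m handwheel '{"translation": [[0.015,0,0],[0.015,0,0],[0.015,0,0],[0.015,0,0],[0,0,0],[0,0,0],[0,0,0],[0,0,0]], "twist": [0,0,0,0,0,0,0,0]}'
```

```text
time: 17.75
tool_pos: [548.0, -95.5, 44.7]
tcp_rot: [3.137, -0.007, 1.632]
contact_force: [-2.4, -0.4, 1.7]
grip_width: 92.1
```

```bash
python3 -m handwheel '{"translation": [[-0.1,0,0],[-0.2,0,0],[-0.2,0.05,0],[-0.2,0.15,0.05],[-0.15,0.3,0.05],[0,0.35,0.1],[0,0.35,0.1],[0,0.3,0]], "twist": [0,0,0,0,0,0,0,0]}'; python3 - <<'E'
from h import *
for cam in ['top','side']:
    c=snap(cam,cam+'12.png')
    if cam=='top': print(rect(hull(c,'pink',58)))
    find(c,cam,['tube_rack','rack_left_end','rack_right_end','rack_bay','bay_home'])
    cv2.imwrite('pics/%s12z.png'%cam,cv2.resize(cv2.cvtColor(c['img'],cv2.COLOR_RGB2BGR)[130:230,170:370],None,fx=4,fy=4,interpolation=2))
E
```

```text
time: 18.75
tool_pos: [422.5, 132.5, 92.6]
tcp_rot: [3.121, -0.005, 1.624]
contact_force: [1.0, 0.2, 0.7]
grip_width: 91.8
[ 598.3 -160.8  289.9   94.4   93.5]
top tube_rack [([605.0, -166.0, -1.0], 0.7)]
top rack_left_end [([596.0, -17.0, -4.0], 0.57)]
top rack_right_end []
top rack_bay [([742.0, -214.0, -4.0], 0.73)]
top bay_home []
side tube_rack [([603.0, -164.0, -2.0], 0.92)]
side rack_left_end [([594.0, -17.0, 2.0], 0.92)]
side rack_right_end [([614.0, -308.0, 2.0], 0.89)]
side rack_bay [([598.0, -150.0, -5.0], 0.96)]
side bay_home []
```

View pics/top12z.png

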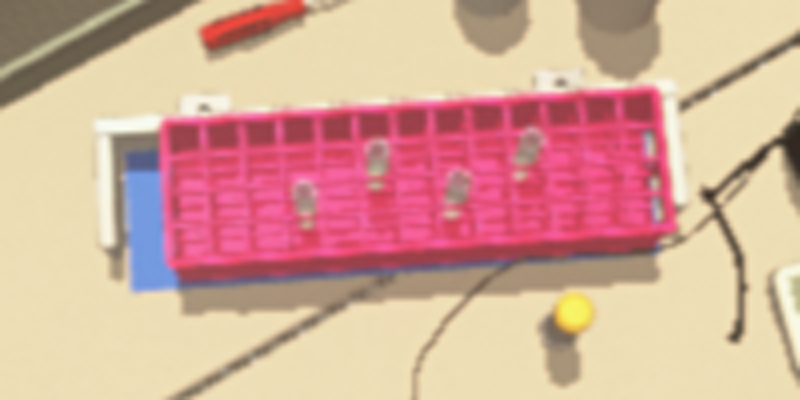

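View pics/side12z.png

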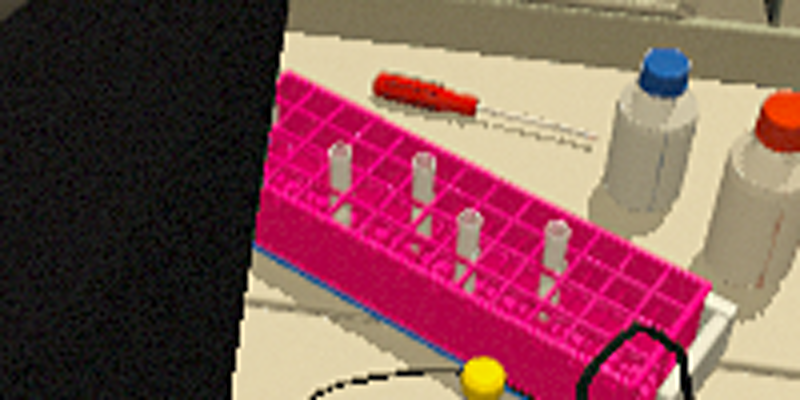

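The rack lies in the bay, parallel to the rail. Its right end is near the right cheek, so the centre is at bay y of about -16, which is within limits. I'll give it one more firm push near the middle to make sure it is flush.

```bash
python3 -m handwheel '{"translation": [[0,-0.26,0],[0,-0.26,0],[0,-0.26,0],[0.02,-0.26,0],[0.02,-0.26,0],[0.04,-0.26,0],[0.1,-0.18,-0.1],[0.1,0,-0.1]], "twist": [0,0,0,0,0,0,0,0]}'; python3 -m handwheel '{"translation": [[0.05,0,-0.1],[0.1,0,-0.03],[0.1,0,0],[0.1,0,0],[0.05,0,0],[0.05,0,0],[0.05,0,0],[0.05,0,0]], "twist": [0,0,0,0,0,0,0,0]}'
```

```text
time: 20.35
tool_pos: [464.3, -143.2, 61.8]
tcp_rot: [3.121, -0.002, 1.618]
contact_force: [0.6, 0.2, -0.4]
grip_width: 91.7
time: 21.35
tool_pos: [546.6, -142.2, 37.7]
tcp_rot: [3.128, -0.005, 1.617]
contact_force: [-0.3, 0.4, 0.2]
grip_width: 91.7
```

```bash
python3 -m handwheel '{"translation": [[0,0,0.03],[0,0,0.02],[0.02,0,0],[0.02,0,0],[0.03,0,0],[0.04,0,0],[0.05,0,0],[0.06,0,0]], "twist": [0.01,0,0,0,0,0,0,0]}'
```

```text
time: 22.35
tool_pos: [551.1, -142.1, 45.7]
tcp_rot: [-3.089, -0.018, 1.635]
contact_force: [-38.8, -3.7, 28.0]
grip_width: 91.8
```

Contact built up to 39 N against the rail at x = 551, so the rack is seated. Now I retreat and check.

```bash
python3 -m handwheel '{"translation": [[-0.05,0,0],[-0.1,0,0],[-0.2,0,0],[-0.2,0.05,0.05],[-0.2,0.2,0.1],[-0.1,0.35,0.1],[0,0.35,0.1],[0,0.35,0.1]], "twist": [0,0,0,0,0,0,0,0]}'; python3 -m handwheel '{"translation": [[0,0.3,0.1],[0,0.1,0],[0,0,0],[0,0,0],[0,0,0],[0,0,0],[0,0,0],[0,0,0]], "twist": [0,0,0,0,0,0,0,0]}'; python3 - <<'E'
from h import *
a=np.radians(3.6);R=np.array([[np.cos(a),-np.sin(a)],[np.sin(a),np.cos(a)]])
for cam in ['top','side']:
    c=snap(cam,cam+'13.png')
    if cam=='top': print(rect(hull(c,'pink',58)))
    find(c,cam,['tube_rack','rack_left_end','rack_right_end','vortex_mixer','timer','buffer_bottle','ethanol_bottle'])
    for l in ['tube_rack','rack_left_end','rack_right_end']:
        for r in spot_point(cam,l)[:1]: print(l,'bay',((w(c,r['position'])[:2]-[599,-149])@R).round(1))
    cv2.imwrite('pics/%s13z.png'%cam,cv2.resize(cv2.cvtColor(c['img'],cv2.COLOR_RGB2BGR)[130:230,170:370],None,fx=4,fy=4,interpolation=2))
E
```

```text
time: 23.35
tool_pos: [419.1, 54.4, 114.3]
tcp_rot: [-3.091, -0.017, 1.626]
contact_force: [1.2, -1.0, 1.0]
grip_width: 91.7
time: 24.35
tool_pos: [419.7, 117.1, 130.8]
tcp_rot: [-3.095, -0.018, 1.628]
contact_force: [-0.3, 0.0, 0.5]
grip_width: 91.9
[ 598.7 -160.8  289.8   94.7   93.7]
top tube_rack [([605.0, -165.0, -3.0], 0.57)]
top rack_left_end [([596.0, -16.0, 0.0], 0.76)]
top rack_right_end [([616.0, -310.0, -1.0], 0.74)]
top vortex_mixer [([402.0, -356.0, -8.0], 0.69), ([731.0, -296.0, -1.0], 0.4)]
top timer [([531.0, -412.0, -2.0], 0.79)]
top buffer_bottle [([742.0, -213.0, -4.0], 0.81)]
top ethanol_bottle [([735.0, -294.0, 1.0], 0.59)]
tube_rack bay [  5.2 -16. ]
rack_left_end bay [  5.5 132.9]
rack_right_end bay [   6.4 -162.2]
side tube_rack [([603.0, -163.0, -2.0], 0.65)]
side rack_left_end [([594.0, -12.0, 1.0], 0.7)]
side rack_right_end [([615.0, -307.0, 1.0], 0.64)]
side vortex_mixer [([403.0, -355.0, -0.0], 0.86)]
side timer [([534.0, -411.0, -1.0], 0.93)]
side buffer_bottle [([742.0, -213.0, -4.0], 0.94)]
side ethanol_bottle [([735.0, -291.0, -4.0], 0.56)]
tube_rack bay [  2.7 -13.7]
rack_left_end bay [  3.4 136.9]
rack_right_end bay [   6.1 -158.3]
```

View pics/top13z.png

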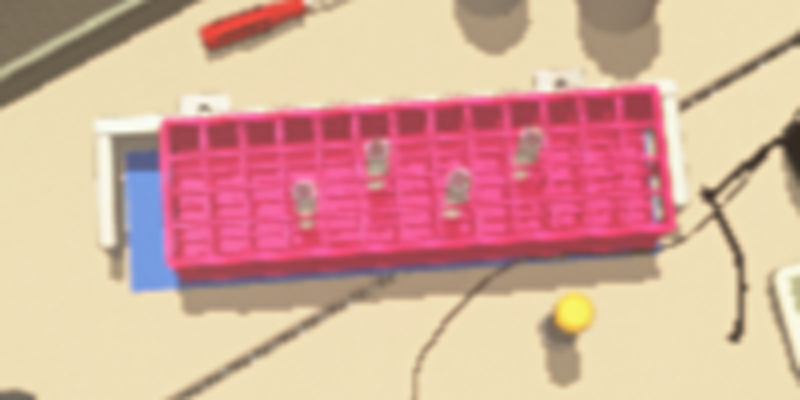

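View pics/top13.png

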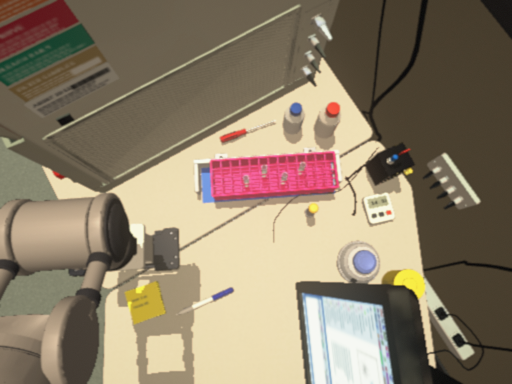

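```bash
python3 - <<'E'
from plant import *
print(close_job())
E
```

```text
the job is handed in; nothing more can be done
None
```

I pushed the rack into its bay with the fingers only and handed the job in at about 25 s of the 72 s allowed; the hand-in gave no verdict.

I swung the rack to about 15° from the bay and slid it by its left end in behind the post. Then I swung the left end in and pressed the rack against the back rail until the force rose to about 39 N. That is well under the 120 N wrist limit and close to the 40 N limit, which applies only to the arm and the gripper's body.

What the last pictures showed, before hand-in:

| Check | Top camera | Side camera | Needed |
|---|---|---|---|
| Rack's left end, bay x | 5.5 mm | 3.4 mm | above 0 |
| Rack's right end, bay x | 6.4 mm | 6.1 mm | above 0 |
| Rack centre, bay y | -16 mm | -14 mm | -22 to 22 mm |

- **Angle:** the rack's long side was within about 0.1° of the rail.
- **Flatness:** the network heights of the rack's points were -3 to +1 mm, within their 4 mm accuracy.
- **Other things on the bench:** the vortex mixer, timer and both bottles measured within about 6 mm of their first positions, which is about what the cameras can tell.
- **Contact:** the arm was clear of everything.

The two cameras disagree by 2–3 mm, within their accuracy. The rack sits off-centre, close to the right-hand cheek. A few readings were clearly false, such as the bay being found at a bottle, and I did not use them.

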